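Gather the two glazed clay morels in the terracotta bowl

TASK

Put both brown glazed clay morels into the red terracotta bowl so that it can be carried away, letting each one go at the bowl's mouth, because they chip if they fall far. Leave the bowl standing upright, and leave the small cream bottle that stands beside the morels where it is.

Things in the scene. Friction and masses are not known exactly. Their poses are not given: they have to be found in the camera images.
- small_morel: Small round clay morel mushroom, glazed dark brown with a honeycomb pattern; 36 mm across at its widest (16 mm above the foot), 36 mm tall, about 35 g, loose. Round about its axis: any finger direction will do. Origin: centre of its underside; z is its axis, foot to tip. It starts upright on the bare table, at least 85 mm centre to centre from other loose things.
- tall_morel: Taller, pointed clay morel mushroom with the same dark brown honeycomb glaze; 34 mm across at its widest (20 to 24 mm above the foot), 47 mm tall, about 35 g, loose. Any finger direction will do. Origin: centre of its underside; z is its axis, foot to tip. It starts upright on the bare table, at least 85 mm centre to centre from other loose things.
- terracotta_bowl: Plain round-bellied bowl of burnished red clay, open at the top, empty; 128 mm across the belly, 90 mm tall; clear mouth 84 mm in diameter, inner floor 66 mm in diameter and 4 mm up; 0.33 kg, loose, standing on the table farther from the robot than the morels. Origin: centre of its underside; z is its axis, up to the mouth. Room for both morels side by side.
- stain_bottle: Small cream-coloured bottle with a ribbed white cap, 38 mm across, 59 mm tall, 50 g, loose, standing on the open table close to the morels (it may stand in either morel's place on other starts). Not to be moved. Origin: centre of its underside; z is its axis, upward.
Mind the look-alikes: they are no part of the job. What is shaped like the small_morel but blue or purple is not meant.

How it is judged:
By the outcome, as a careful person would: the job done as asked, in the order asked, and still so for the second after the job is handed in, with the robot touching nothing.
It also fails if it takes over 50 s, if anything falls off the work surface, if the arm or the gripper's body presses on something with over 40 N, if the wrist force passes 120 N, or if a joint passes its speed limit or range.

ROBOT

A 6-joint arm with a two-finger parallel gripper is mounted at the origin on a cart in front of the work surface, level with it; the furniture and walls round the work are solid. World frame = base frame: x ahead of the robot, y to its left, z up, the work surface at z = 0. Lengths are in m, angles in rad, forces in N, time in s.
With the tool pointing down it reaches from about 0.35 to 0.975 m from the base axis. Payload 17.4 kg.
Tool frame: the origin (TCP) lies midway between the tips of the shut fingers; the grasp point (between the pads) lies 19 mm behind it (bot.grip_point_offset is the z of the grasp point in the tool frame, in m); z points along the fingers, y is the line along which they close (so a half turn about z gives the same grasp; the last joint's range is limited). The gripper opens to 85 mm and grips with 20 to 120 N. Pads are 22 mm wide; open, the fingers measure 114 mm over their backs; the gripper's body (76 mm by 85 mm) begins 54 mm behind the grasp point. The pads swing forward as they close: fully open they stand 13 mm farther back than shut.
Start: joints at [-1.37, 0.116, 1.442, -0, 1.584, -0.038], TCP at [0.16, -0.656, 0.231] pointing down, gripper open.
Joint ranges: [-2.83, 2.83], [-0.83, 2.19], [0.07, 2.5], [-1.14, 4.28], [0.01, 3], [-2.97, 2.97]. Speed limits (rad/s): [1.89, 1.89, 2.22, 3.14, 3.14, 3.14].

INTERFACE

Orientations are given as a rotation vector (axis times angle).
In Python, from workcell import bot, capture, camera_params, job, finder gives the robot as it stands. Calls block until the motion is done:
- bot.move_ptp(position, orientation): joint-space move of the TCP to a pose.
- bot.move_l(position, max_speed=0.15, rotation=None, threshold=None): straight line of the TCP; rotation=None keeps the orientation; max_speed is the mean speed in m/s. With threshold (N) it stops when the force on the tool has changed by that much, and returns True; else False.
- bot.move_joints(angles): joint-space move.
- bot.gripper_to(opening, f_grip=None): opening from 0.0 (shut) to 1.0 (fully open); f_grip is the grip in N (None keeps the last); returns when the fingers have stopped.
- bot.dwell(seconds).
- bot.ik(position, orientation): joint angles nearest the present ones, or None.
- bot.sense(): the state.
- capture(name): name is "scene" or "top" or "wrist"; returns the picture (400x640x3 uint8, red, green, blue); there is no depth.
- camera_params(name): a dict with "fx", "fy", "cx", "cy" (pixels), "camera_from_world" (4x4, takes a point from world to camera coordinates); the wrist camera has in their place "mount" (4x4, takes a point from camera to tool coordinates, whose origin is the TCP and whose axes are the flange's). Camera axes: x right, y up, looking along -z (the intrinsics and any distortion apply to the point x, -y, -z); pixel columns grow to the right and rows downward; lengths in m; the calibration is good to about 2 mm. A picture is of the moment at which its call begins: read the wrist's pose just before it. camera_params takes no time and is no camera call.
A pose or a line that the arm cannot do raises bot.MotionError and nothing moves.
- job.hand_in(): hands the job in; it is judged then, once.
Trained networks look in the newest picture that a camera, given by its name, has taken for a name from the list of things; names that differ only in an ending like _2 or _b are one class to them, and where a whole thing is asked for, a point or a joint stands for the part that bears it (a point fixed in the world has none). Each returns a list of dicts, best first, with "confidence" (0 to 1); they miss things now and then, are a little off and sometimes report something else, mostly with a low value. They report only what shows in the picture. A call takes as long as a camera call. They do not tell look-alikes from the thing itself.
- finder.masks_of(query, camera): "region" (400x640 bool, what is visible of it).
- finder.place_of(query, camera): "point" ([x, y, z] in m, in world coordinates, good to about 4 mm: a listed point, or the origin of a listed thing).
The state is a dict: "clock": time; "qpos": joint angles; "qd": joint speeds; "tau": joint torques, N m; "eef_pos": TCP position; "eef_rot": TCP orientation; "ft_force": force on the tool from outside, world axes, zero at the start; "moment": the same for the moment, N m; "grip_width": opening from 0.0 (shut) to 1.0 (fully open); "gripper_force": force on a finger pad.
Only numpy, scipy, OpenCV 4.12 (cv2) and the standard library are available. Lean on these libraries where they do the work, as an engineer would, in place of code of your own. Each camera call takes 0.05 s, during which the arm holds its last target. There are 200 camera calls.

## Working session

There is one attempt and no reset: what is moved stays moved. The work goes in short steps, each a Python script; the robot and the scene stay as the last script left them, time stands still between calls to the robot, and variables do not carry over. Pictures are saved under pics/ and viewed, at most 10 in all, crops included, and the job is handed in when it is done.

```bash
mkdir -p pics; python3 - <<'E'
from workcell import bot,capture,camera_params,job,finder
import cv2,numpy as np
ims=[]
for c in("scene","top"):
    im=capture(c);ims.append(im)
    for q in("small_morel","tall_morel","terracotta_bowl","stain_bottle"):
        for d in finder.place_of(q,c): print(c,q,np.round(d["point"],3),round(d["confidence"],2))
        for d in finder.masks_of(q,c):
            v,u=np.nonzero(d["region"]); print('   mask',u.mean().round(),v.mean().round(),len(u),im[d["region"]].mean(0).round(),round(d["confidence"],2))
    cv2.imwrite(f"pics/{c}.png",im[...,::-1])
p=camera_params("wrist");print(p)
print(bot.sense()["clock"],bot.grip_point_offset,bot.sense()["eef_rot"])
E
```

```text
scene small_morel [ 0.404  0.349 -0.001] 0.55
scene small_morel [ 0.638  0.309 -0.   ] 0.5
scene small_morel [ 0.44   0.078 -0.001] 0.48
   mask 386.0 216.0 137 [124.  71. 133.] 0.6
   mask 329.0 188.0 108 [117.  65. 126.] 0.4
scene tall_morel [0.516 0.152 0.003] 0.78
   mask 307.0 219.0 193 [79. 59. 37.] 0.71
scene terracotta_bowl [ 0.631 -0.018 -0.002] 0.87
scene stain_bottle [ 0.433  0.237 -0.001] 0.82
   mask 308.0 199.0 260 [153. 139. 117.] 0.66
top small_morel [0.44  0.078 0.003] 0.85
top small_morel [ 0.406  0.346 -0.001] 0.8
top small_morel [0.517 0.066 0.   ] 0.77
top small_morel [0.64  0.307 0.004] 0.75
   mask 368.0 211.0 258 [ 32.  74. 156.] 0.81
   mask 241.0 150.0 255 [106.  44. 120.] 0.8
   mask 217.0 273.0 328 [108.  50. 118.] 0.79
   mask 361.0 253.0 290 [59. 38. 19.] 0.68
top tall_morel [0.516 0.157 0.004] 0.54
   mask 320.0 213.0 257 [58. 38. 19.] 0.64
top terracotta_bowl [0.438 0.077 0.004] 0.74
top terracotta_bowl [ 0.63  -0.014 -0.002] 0.7
   mask 411.0 148.0 3778 [130.  69.  43.] 0.86
top stain_bottle [ 0.438  0.235 -0.002] 0.75
   mask 278.0 256.0 353 [194. 189. 162.] 0.61
{'fx': 314.1013503056061, 'fy': 314.1013503056061, 'cx': 318.2889245712532, 'cy': 202.3143899623922, 'mount': array([[-1.87611573e-03,  9.55042517e-01,  2.96462933e-01,
         7.66148318e-02],
       [ 9.99997688e-01,  2.10330780e-03, -4.47398199e-04,
        -4.41910889e-04],
       [-1.05083710e-03,  2.96461408e-01, -9.55044255e-01,
        -1.43665900e-01],
       [ 0.00000000e+00,  0.00000000e+00,  0.00000000e+00,
         1.00000000e+00]])}
0.9 -0.0187 [-3.11920343e+00 -3.74255391e-01 -3.58533054e-05]
```

```bash
python3 - <<'E'
import cv2
a=cv2.imread("pics/top.png")[60:320,160:480]
cv2.imwrite("pics/topc.png",cv2.resize(a,None,fx=2.3,fy=2.3,interpolation=2))
E
```

```text
(no output)
```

View pics/topc.png

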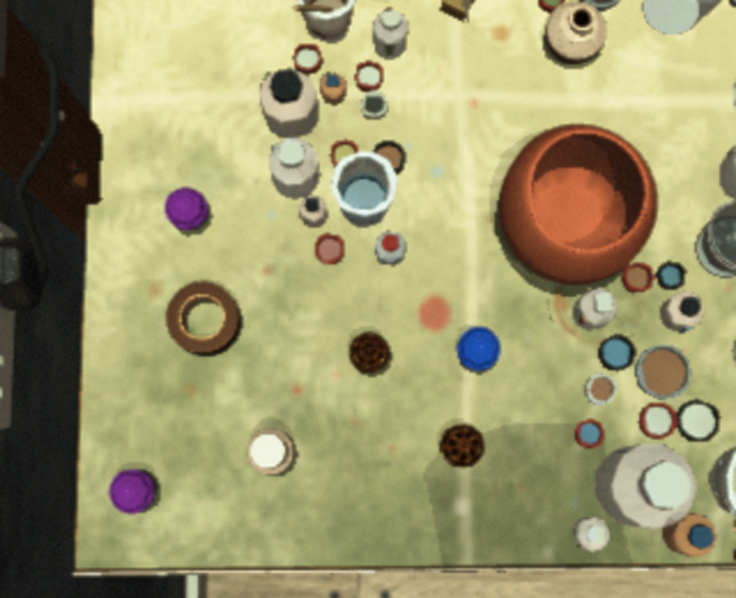

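View pics/scene.png

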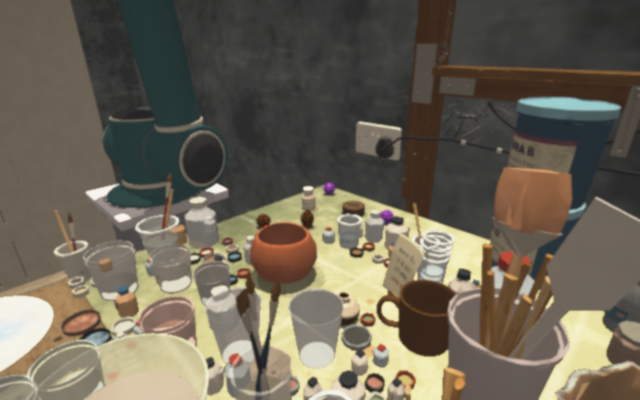

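The top view shows two brown candidates at full-picture pixels (361,253) and (320,213). The blue one is at (368,211), and the purple ones are at (241,150) and (217,273). The bottle is at (278,256) and the bowl at (411,148). By colour the two brown ones are the morels: (361,253) is the round one and (320,213) the pointed one. I'll check the path from the start pose in the full top view, and enlarge the morels.

```bash
python3 - <<'E'
import cv2,numpy as np
t=cv2.imread("pics/top.png"); s=cv2.imread("pics/scene.png")[180:260,230:400]
a=cv2.resize(s,(640,301),interpolation=2)[:190]
cv2.imwrite("pics/both.png",np.vstack([t,a]))
E
```

```text
(no output)
```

View pics/both.png

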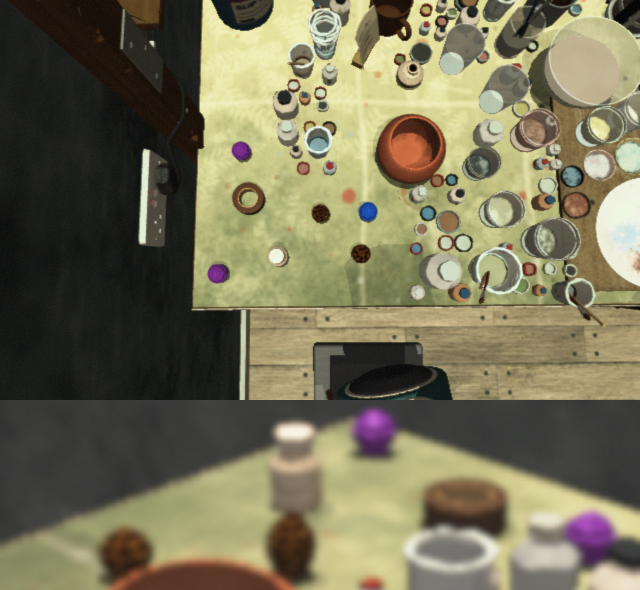

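The enlarged scene crop confirms both: (264,221) is the round brown small_morel and (307,219) the pointed brown tall_morel. There are brush jars to the right of the morels, so I'll raise the tool before sweeping across.

```bash
cat > h.py <<'E'
from workcell import bot,capture,camera_params,job,finder
import cv2,numpy as np
from scipy.spatial.transform import Rotation as R
DOWN=np.array([np.pi,0,0])
P=camera_params("wrist")
def ray(u,v,s):
    d=np.array([(u-P["cx"])/P["fx"],-(v-P["cy"])/P["fy"],-1.])
    Rt=R.from_rotvec(s["eef_rot"]).as_matrix();M=P["mount"]
    return Rt@M[:3,3]+s["eef_pos"],Rt@M[:3,:3]@d
def look(name,qs):
    s=bot.sense();im=capture("wrist");cv2.imwrite(f"pics/{name}.png",im[...,::-1]);out=[]
    for q in qs:
        for d in finder.masks_of(q,"wrist"):
            m=d["region"];v,u=np.nonzero(m)
            out.append((q,u.mean(),v.mean(),len(u),im[m].mean(0).round(),d["confidence"],s,m))
        for d in finder.place_of(q,"wrist"): print(name,q,np.round(d["point"],4),round(d["confidence"],2))
    return out
def tri(obs):
    A=np.zeros((3,3));b=np.zeros(3)
    for u,v,s in obs:
        o,d=ray(u,v,s);d/=np.linalg.norm(d);Q=np.eye(3)-np.outer(d,d);A+=Q;b+=Q@o
    return np.linalg.solve(A,b)
E
python3 - <<'E'
from h import *
s=bot.sense()
bot.move_l([0.16,-0.656,0.40],0.3)
bot.move_ptp([0.42,0.11,0.40],DOWN)
qs=("small_morel","tall_morel","terracotta_bowl","stain_bottle")
for i,p in enumerate(([0.45,0.11,0.28],[0.45,0.03,0.28])):
    bot.move_l(p,0.3)
    for o in look(f"w{i}",qs): print('  ',o[0],[round(float(x),1) for x in o[1:4]],o[4],round(o[5],2))
s=bot.sense();print(s["clock"],s["qpos"].round(2) if hasattr(s["qpos"],'round') else s["qpos"],s["eef_pos"])
cv2.imwrite("pics/ww.png",np.vstack([cv2.resize(cv2.imread(f"pics/w{i}.png"),(480,300)) for i in (0,1)]))
E
```

```text
w0 small_morel [0.4424 0.0757 0.003 ] 0.85
w0 small_morel [ 0.4016  0.3459 -0.0015] 0.85
w0 small_morel [0.5164 0.064  0.0019] 0.7
w0 small_morel [ 6.389e-01  3.101e-01 -3.000e-04] 0.66
w0 tall_morel [0.5179 0.1546 0.0019] 0.77
w0 terracotta_bowl [ 0.6285 -0.0149 -0.0041] 0.83
w0 stain_bottle [0.4313 0.2365 0.0026] 0.59
   small_morel [145.1, 7.5, 520.0] [102.  48. 101.] 0.92
   small_morel [342.0, 174.1, 599.0] [35. 23. 15.] 0.87
   small_morel [143.0, 198.9, 582.0] [104.  44. 106.] 0.81
   small_morel [355.9, 110.6, 720.0] [ 33.  71. 127.] 0.66
   tall_morel [282.4, 113.5, 646.0] [66. 40. 19.] 0.76
   terracotta_bowl [436.7, 27.5, 6523.0] [130.  71.  42.] 0.62
   stain_bottle [222.1, 178.4, 933.0] [161. 147. 118.] 0.87
w1 small_morel [ 0.3989  0.3479 -0.    ] 0.92
w1 small_morel [ 0.5142  0.0633 -0.0008] 0.9
w1 small_morel [0.4401 0.0774 0.0038] 0.87
w1 small_morel [ 0.6408  0.3083 -0.0031] 0.7
w1 tall_morel [5.175e-01 1.530e-01 2.000e-04] 0.65
w1 terracotta_bowl [ 0.6267 -0.0172 -0.0045] 0.97
   small_morel [290.8, 110.6, 686.0] [ 29.  71. 134.] 0.82
   small_morel [280.9, 174.0, 598.0] [38. 25. 16.] 0.72
   small_morel [74.4, 7.7, 587.0] [94. 46. 92.] 0.62
   small_morel [83.0, 199.9, 634.0] [97. 42. 98.] 0.61
   tall_morel [217.1, 113.7, 702.0] [61. 38. 19.] 0.97
   terracotta_bowl [360.8, 27.2, 6204.0] [129.  69.  41.] 0.9
   stain_bottle [159.3, 179.2, 1131.0] [145. 131. 104.] 0.9
   stain_bottle [281.3, 174.1, 575.0] [37. 24. 15.] 0.62
6.3333 [ 0.01 -0.39  1.82  0.    1.71  1.58] [0.45000573 0.03040622 0.27998981]
```

View pics/ww.png

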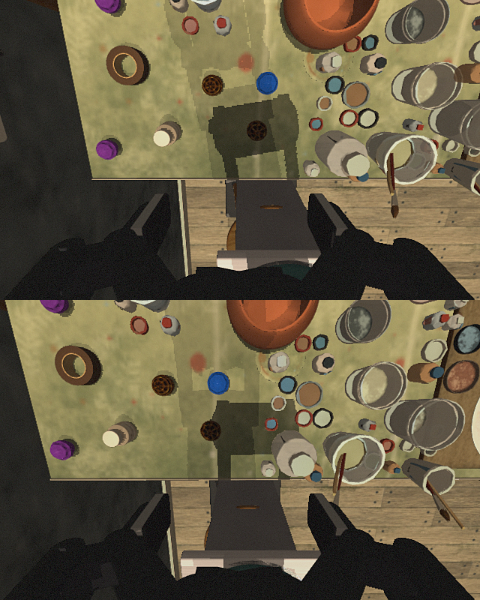

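Both wrist views show the small morel at (342,174) then (281,174), and the tall one at (282,113) then (217,114). The blue one is at (356,111) and (291,111). I'll triangulate, then grasp the small morel.

```bash
cat >> h.py <<'E'
def grasp(xy,z=0.001,f=25):
    s=bot.sense()
    bot.gripper_to(0.75)
    bot.move_l([*xy,0.09],0.3)
    hit=bot.move_l([*xy,z],0.1,threshold=8)
    bot.gripper_to(0.0,f_grip=f)
    s=bot.sense();print("hit",hit,s["eef_pos"].round(4) if hasattr(s["eef_pos"],"round") else s["eef_pos"],"grip",s["grip_width"],s["gripper_force"])
    bot.move_l([*xy,0.20],0.2)
    s=bot.sense();print("lifted grip",s["grip_width"],s["gripper_force"],s["ft_force"],s["clock"])
E
python3 - <<'E'
from h import *
s1=dict(eef_pos=np.array([.45,.11,.28]),eef_rot=DOWN);s2=dict(eef_pos=np.array([.45,.0304,.28]),eef_rot=DOWN)
a=tri([(342,174.1,s1),(280.9,174,s2)]);b=tri([(282.4,113.5,s1),(217.1,113.7,s2)])
print("small",a.round(4),"tall",b.round(4))
xy=np.array([.4406,.0770])
if np.linalg.norm(a[:2]-xy)<.007:
    grasp(xy)
    bot.move_l([0.57,-0.016,0.26],0.3)
    for o in look("b0",("terracotta_bowl","small_morel")): print('  ',o[0],[round(float(x),1) for x in o[1:4]],o[4],round(o[5],2))
    print(bot.sense()["clock"])
E
```

```text
small [0.4405 0.0795 0.0219] tall [0.5165 0.154  0.0258]
hit False [0.441  0.0771 0.0016] grip 0.40523795189970646 24.683131638157647
lifted grip 0.39888205266150256 24.917823316936847 [-0.69508601 -0.69458217 -0.87422117] 10.0417
b0 terracotta_bowl [ 0.628  -0.0173 -0.0011] 0.56
b0 small_morel [ 4.033e-01  3.444e-01 -4.000e-04] 0.79
b0 small_morel [ 0.5166  0.0657 -0.0009] 0.78
b0 small_morel [ 0.5719 -0.0154  0.2598] 0.6
b0 small_morel [ 0.6385  0.3123 -0.    ] 0.58
   terracotta_bowl [318.4, 114.3, 11726.0] [107.  58.  35.] 0.71
   small_morel [42.5, 109.1, 976.0] [96. 42. 98.] 0.96
   small_morel [256.4, 207.5, 648.0] [ 30.  63. 113.] 0.81
   small_morel [318.3, 281.4, 4767.0] [33. 22. 15.] 0.76
   small_morel [59.0, 285.2, 662.0] [91. 41. 92.] 0.75
11.0083
```

```bash
python3 - <<'E'
from h import *
def proj(p,s):
    Rt=R.from_rotvec(s["eef_rot"]).as_matrix();M=P["mount"]
    c=M[:3,:3].T@(Rt.T@(p-s["eef_pos"])-M[:3,3])
    return P["cx"]+P["fx"]*c[0]/-c[2],P["cy"]-P["fy"]*c[1]/-c[2]
rows=[]
for i,p in enumerate(([.57,-.016,.26],[.54,.03,.26])):
    bot.move_l(p,0.3); s=bot.sense(); im=capture("wrist")[...,::-1].copy()
    for r,z,col in((.042,.09,(0,255,0)),(.064,.045,(255,255,0)),(.033,.004,(255,0,255))):
        for t in np.arange(0,6.28,.26):
            u,v=proj(np.array([.6285+r*np.cos(t),-.0165+r*np.sin(t),z]),s); 
            if 0<=u<640 and 0<=v<400: cv2.circle(im,(int(round(u)),int(round(v))),0,col,-1)
    x0=180; rows.append(cv2.resize(im[0:200,x0:x0+270],None,fx=2,fy=2,interpolation=0)[:400] if 0 else cv2.resize(im[10:210,210:450],(720,600) if 0 else (480,400),interpolation=0))
cv2.imwrite("pics/b.png",np.hstack([r[:, :400] for r in rows]))
print(bot.sense()["clock"])
E
```

```text
11.6917
```

View pics/b.png

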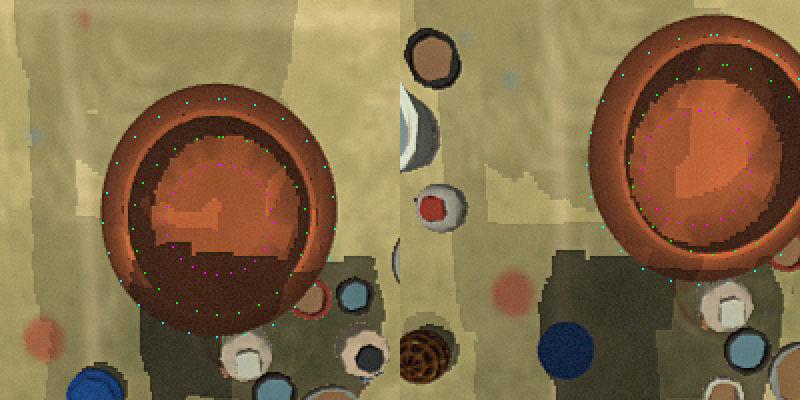

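The predicted mouth circle (green, z = 0.09) matches the bowl in both views. The sides agree, and the real mouth at left-panel (127–311, 116) sits about 2–3 mm farther out in x, so the mouth centre is about (0.631, -0.0165). Next I'll place the small morel, fetch the tall one, and look in from above.

```bash
cat >> h.py <<'E'
def place(xy,z=0.045):
    bot.move_l([*xy,0.16],0.3)
    hit=bot.move_l([*xy,z],0.1,threshold=8)
    s=bot.sense();print("place hit",hit,s["eef_pos"],s["ft_force"],s["grip_width"])
    if hit and s["eef_pos"][2]>0.06: return False
    bot.gripper_to(s["grip_width"]+0.10); bot.dwell(0.2)
    bot.move_l([*xy,0.20],0.15)
    return True
E
python3 - <<'E'
from h import *
if place([.624,-.0165]):
    bot.move_l([.55,.05,.26],0.3)
    for o in look("c0",("small_morel","terracotta_bowl")): print('  ',o[0],[round(float(x),1) for x in o[1:4]],o[4],round(o[5],2))
    grasp([.517,.154])
    bot.move_l([.57,.0,.26],0.3)
    for o in look("c1",("small_morel","tall_morel","terracotta_bowl")): print('  ',o[0],[round(float(x),1) for x in o[1:4]],o[4],round(o[5],2))
    cv2.imwrite("pics/c.png",np.vstack([cv2.imread(f"pics/c{i}.png")[:300] for i in(0,1)]))
print(bot.sense()["clock"])
E
```

```text
place hit False [ 0.62435065 -0.01652729  0.0457    ] [-0.00985391 -0.91376604 -0.23077412] 0.3979637036905582
c0 small_morel [0.5149 0.0657 0.0008] 0.93
c0 small_morel [ 0.6207 -0.016   0.008 ] 0.92
c0 small_morel [ 0.4011  0.3455 -0.0012] 0.85
c0 small_morel [0.6415 0.3078 0.0027] 0.79
c0 terracotta_bowl [ 0.631  -0.0157 -0.0021] 0.75
   small_morel [103.4, 272.4, 597.0] [94. 41. 96.] 0.94
   small_morel [308.1, 192.5, 633.0] [19. 35. 62.] 0.9
   small_morel [96.2, 91.2, 939.0] [100.  44. 101.] 0.67
   small_morel [236.3, 196.0, 607.0] [58. 35. 17.] 0.59
   small_morel [376.2, 107.7, 800.0] [67. 39. 18.] 0.56
   terracotta_bowl [383.3, 93.4, 11901.0] [117.  64.  38.] 0.63
hit False [0.5174 0.1541 0.0017] grip 0.37972765484374527 24.652227756741922
lifted grip 0.3773831334994234 24.83592918404611 [ 0.47982539 -0.23728368 -0.90579636] 19.7583
c1 small_morel [ 0.6218 -0.017   0.0109] 0.84
c1 small_morel [0.6392 0.3106 0.0015] 0.81
c1 small_morel [0.401  0.3452 0.001 ] 0.64
c1 small_morel [ 0.5134  0.0651 -0.0013] 0.61
c1 small_morel [ 0.6306 -0.0158 -0.0009] 0.27
c1 tall_morel [ 0.5703 -0.0011  0.2553] 0.63
c1 terracotta_bowl [ 0.6302 -0.0155 -0.0032] 0.69
   small_morel [332.4, 125.1, 753.0] [59. 35. 17.] 0.91
   small_morel [70.3, 285.2, 659.0] [92. 41. 93.] 0.91
   small_morel [56.5, 109.5, 935.0] [97. 42. 99.] 0.63
   small_morel [269.5, 207.4, 599.0] [ 26.  62. 114.] 0.61
   tall_morel [318.5, 287.6, 5099.0] [32. 21. 14.] 0.68
   terracotta_bowl [334.0, 113.3, 11025.0] [106.  58.  35.] 0.75
20.8333
```

View pics/c.png

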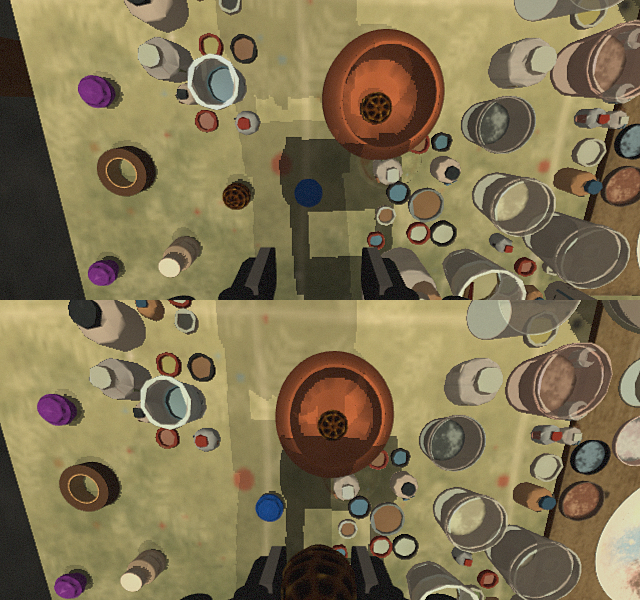

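The small morel stands upright in the bowl (panel 1: (376,108), panel 2: (332,425)), on the near side. The tall one is in the gripper, so I'll release it toward the far side.

```bash
python3 - <<'E'
from h import *
ok=place([.641,-.0162],0.046);print(ok)
if ok:
    bot.move_l([.55,.03,.27],0.3)
    for o in look("d0",("small_morel","tall_morel","stain_bottle","terracotta_bowl")): print('  ',o[0],[round(float(x),1) for x in o[1:4]],o[4],round(o[5],2))
    im=cv2.imread("pics/d0.png"); cv2.imwrite("pics/d.png",np.vstack([im[:240],cv2.resize(im[20:170,280:480],(640,480),interpolation=2)[:355]]))
print(bot.sense()["clock"])
E
```

```text
place hit False [ 0.64137946 -0.0162202   0.04676725] [-1.41659191  0.35075879  0.07403237] 0.37794252366500125
True
d0 small_morel [0.6414 0.3119 0.001 ] 0.92
d0 small_morel [ 0.5152  0.0614 -0.0008] 0.88
d0 small_morel [0.4008 0.3448 0.0008] 0.8
d0 tall_morel [ 0.6392 -0.0162  0.0255] 0.95
d0 tall_morel [0.4332 0.237  0.0018] 0.52
d0 stain_bottle [0.433  0.2355 0.0006] 0.71
d0 terracotta_bowl [ 6.291e-01 -1.630e-02  2.000e-04] 0.73
   small_morel [292.9, 190.9, 622.0] [20. 36. 61.] 0.96
   small_morel [84.6, 91.8, 905.0] [ 98.  43. 100.] 0.92
   small_morel [357.1, 109.6, 649.0] [63. 37. 17.] 0.67
   small_morel [93.5, 268.6, 621.0] [92. 41. 94.] 0.57
   tall_morel [361.1, 78.5, 1008.0] [64. 38. 18.] 0.7
   stain_bottle [166.5, 252.9, 1008.0] [138. 124.  98.] 0.85
   terracotta_bowl [362.5, 95.5, 10119.0] [109.  60.  36.] 0.55
25.325
```

View pics/d.png

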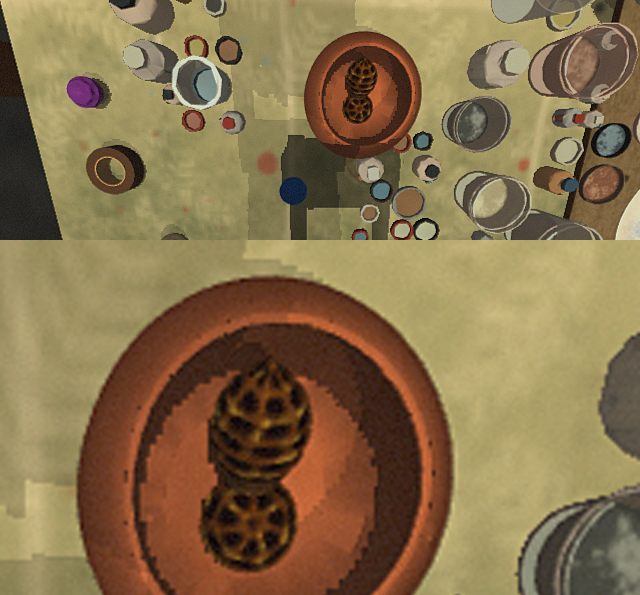

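Both morels are inside the bowl: the small one at (357,110), the tall one leaning toward the far wall at (361,79). The bowl is upright and in place, and the bottle hasn't moved.

```bash
python3 - <<'E'
from h import *
bot.dwell(0.5); print(job.hand_in())
E
```

```text
the job is handed in; nothing more can be done
None
```

I handed the job in at about 26 s: both brown morels are inside the upright terracotta bowl, each let go about 40 mm above its inner floor, and the cream bottle was not moved.

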